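# Put the stripped spray gun's parts back in the foam tray

### The job

The spray gun has been stripped and washed. Put its lid-down cup, its air cap, its pressure regulator and its oil can back into the foam tray, each standing upright and fully down in the cut-out of its own shape, and do not touch the freshly sprayed sample door.

Things in the scene. Friction and masses are not known exactly. Their poses are not given: they have to be found in the camera images.
- cup: Gravity cup of the gun, standing on its black screw lid with the threaded neck up: lid 64 mm diameter and 10 mm high, straight aluminium wall 58 mm diameter from 10 to 52 mm height, then a cone to the neck, 22 mm diameter from 66 to 82 mm (top). Round, yaw is of no account. About 80 g. Origin: centre of its underside, z up.
- aircap: Air cap: knurled steel ring 38 mm diameter (40 mm over the knurl) and 24 mm high, on it a brass face 30 mm wide with two small horns up to 34 mm height. About 60 g. Round, yaw is of no account. Origin: centre of its underside, z up.
- regulator: Pressure regulator, a T from above: aluminium block 32 x 32 x 30 mm, pipe stubs to +x and -x (84 mm over both, 20 mm thick), black knob 27 mm diameter to +y, reaching 48 mm from the origin; over the block a round gauge, white face up, 42 mm diameter, from 36 to 56 mm height (top), its axis over the origin. About 220 g. Origin: centre of the block's underside, z up.
- oilcan: Rectangular metal oil can, 37 mm (x) x 59 mm (y), 80 mm high, with a black screw cap of 22 mm diameter in the middle, up to 98 mm. About 120 g. Origin: centre of its underside, z up.
- tray: Grey steel tray, 244 x 224 mm, walls 31 mm high, with bar handles on two sides. In it stand, two by two in random order, four black foam inserts, 116 x 106 mm, tops 33 mm above the bench; each has one cut-out, 10 mm deep with a pale blue-green floor and about 7 to 8 mm wider all round than its part. It does not move. Origin: centre of its underside.
- pocket_cup (a point): Large round cut-out, 80 mm diameter, in the middle of its insert. Point: on the cut-out's floor, 23 mm above the bench and 10 mm below the insert's top, where the part's origin comes to lie; z up, x and y along the insert's 116 and 106 mm sides.
- pocket_aircap (a point): Small round cut-out, 54 mm diameter, in the middle of its insert. Point: on the cut-out's floor, 23 mm above the bench and 10 mm below the insert's top, where the part's origin comes to lie; z up, x and y along the insert's 116 and 106 mm sides.
- pocket_regulator (a point): T-shaped cut-out: slot 100 mm (x) x 48 mm (y) centred on the point, and a leg for the knob, 44 mm wide, to 56 mm +y of it. The regulator's x and y go along these. Point: on the cut-out's floor, 23 mm above the bench and 10 mm below the insert's top, where the part's origin comes to lie; z up, x and y along the insert's 116 and 106 mm sides.
- pocket_oilcan (a point): Rectangular cut-out, 52 mm (x) x 74 mm (y), in the middle of its insert; the can goes in with its x along this x, either way round. Point: on the cut-out's floor, 23 mm above the bench and 10 mm below the insert's top, where the part's origin comes to lie; z up, x and y along the insert's 116 and 106 mm sides.
- sample: Freshly sprayed white sample door with a raised frame, 90 mm (x) x 120 mm (y), lying flat on four yellow pyramid feet, top 52 mm above the bench, beyond the parts near the far edge. Not to be touched. Origin: under its middle, at bench level.
There are look-alikes about, which are no part of the job. Leave any yellow look-alike of the part that bears pocket_aircap alone.

How it is judged (in metres and radians):
At the end, for the whole second after the job is handed in: Cup, air cap, regulator and oil can each stand in their own cut-out: origin within 12 mm of the cut-out's point sideways and 4 mm in height, upright within 0.1 rad, regulator and oil can turned to within 0.35 rad of the cut-out, all at rest and let go (horizontal distance between cup and pocket_cup below 0.012 m and z of cup in the frame of pocket_cup between -0.004 and 0.004 m and angle between each of cup, aircap, regulator, oilcan's own z axis and vertical below 0.1 rad and linear speed of each of cup, aircap, regulator, oilcan below 0.02 m/s and angular speed of each of cup, aircap, regulator, oilcan below 0.3 rad/s and contact force between each of cup, aircap, regulator, oilcan and the fingers below 0.05 N and horizontal distance between aircap and pocket_aircap below 0.012 m and z of aircap in the frame of pocket_aircap between -0.004 and 0.004 m and horizontal distance between regulator and pocket_regulator below 0.012 m and z of regulator in the frame of pocket_regulator between -0.004 and 0.004 m and angle between the x axis of regulator and the x axis of pocket_regulator, either way round below 0.35 rad and horizontal distance between oilcan and pocket_oilcan below 0.012 m and z of oilcan in the frame of pocket_oilcan between -0.004 and 0.004 m and angle between the x axis of oilcan and the x axis of pocket_oilcan, either way round below 0.35 rad); the robot touches nothing.
It fails at once if the wet sample door is touched or shifted (distance of sample from where it was at the start of the episode above 0.006 m or contact force between sample and the fingers above 0.3 N or contact force between sample and the arm above 0.3 N or contact force between sample and cup above 0.3 N or contact force between sample and aircap above 0.3 N or contact force between sample and regulator above 0.3 N or contact force between sample and oilcan above 0.3 N).
It also fails if it takes over 93 s, if anything falls off the work surface, if the arm or the gripper's body presses on something with over 40 N, if the wrist force passes 120 N, or if a joint passes its speed limit or range.

### The arm

A 6-joint arm with a two-finger parallel gripper is mounted at the origin on the work surface. World frame = base frame: x ahead of the robot, y to its left, z up, the work surface at z = 0. Lengths are in m, angles in degrees, forces in N, time in s.
With the tool pointing down it reaches from about 0.325 to 1 m from the base axis. Payload 5.1 kg.
Tool frame: the origin (TCP) lies at the very end of the fingers, on their centre line; the grasp point (between the pads) lies ctrl.grip_depth behind it (ctrl.grip_depth is the distance from the TCP to the grasp point, in m); z points along the fingers, y is the line along which they close (so a half turn about z gives the same grasp; the last joint's range is limited). The gripper opens to 85 mm and grips with 20 to 120 N. Pads are 22 mm wide; open, the fingers measure 114 mm over their backs; the gripper's body (76 mm by 85 mm) begins 54 mm behind the grasp point. The pads swing forward as they close: fully open they stand 13 mm farther back than shut.
Start: joints at [-70.05, 7.093, 94.555, -0, 78.352, -4.733], TCP at [0.271, -0.591, 0.231] pointing down, gripper open.
Joint ranges: [-149.61, 149.61], [-58.7, 133.49], [1.44, 155.28], [-77.14, 257.14], [18.33, 153.61], [-166.67, 166.67]. Speed limits (degrees/s): [147.25, 147.25, 180, 180, 180, 180].

### API

Orientations are given as [roll, pitch, yaw] about the fixed x, y, z axes, in that order (R = Rz(yaw) Ry(pitch) Rx(roll)).
In Python, from bench import status, capture, camera_model, job, ctrl gives the robot as it stands.
- The arm moves only by the tool send_rows, never from a script. Its arguments are lists of equal length, an entry for each row: "fingers": the closure, from 0 (fully open) to 1 (shut); "delta_pos": the shift along the tool's x, y, z in mm, a list of three; "turn": the turn about the tool's z in rad. A call has 1 to 12 rows; each row is the pose to reach, as a shift and turn from the pose commanded when the call began, along the tool's axes at that moment; what a row does not reach only later rows make up. A row lasts 1/8 s, in which the tool goes at most 62.5 mm and 10.7 degrees, less where a joint would pass 70% of its speed; a pose out of reach is approached as far as the arm can. A call with a gripper value outside its range is refused whole. The fingers move at their own pace and stop on an object; "grip_force" is the grip in N (left out, the last holds). Time passes only in rows, so rows that repeat a pose let the fingers close. It gives the time, the measured TCP pose, the force, the opening and the grip force at its end, in the units of the state.
- status.state(): the state, without advancing time (a new reading comes with each control period).
- capture(name): name is "side" or "top" or "wrist"; returns (picture, depth): 400x640x3 uint8, red, green, blue; 400x640 float32, m along the optical axis (not along the pixel's ray), 0 where there is no reading.
- camera_model(name): a dict with "fx", "fy", "cx", "cy" (pixels), "R" (3x3) and "t" (3): a world point X has camera coordinates R X + t. Camera axes: x right, y down, z forward; pixel columns grow to the right and rows downward; lengths in m; the calibration is good to about 2 mm. A picture is of the moment at which its call begins: read the wrist's pose just before it. camera_model takes no time and is no camera call; for the wrist camera it gives the pose at the moment of the call.
- job.finish_job(): hands the job in; it is judged then, once.
The state is a dict: "t": time; "q": joint angles; "joint_velocities": joint speeds; "tau": joint torques, N m; "position": TCP position; "tcp_rot": TCP orientation; "force": force on the tool from outside, world axes, zero at the start; "wrist_torque": the same for the moment, N m; "grip_width": opening from 0.0 (shut) to 1.0 (fully open); "grasp_force": force on a finger pad.
Only numpy, scipy, OpenCV 4.12 (cv2) and the standard library are available. Lean on these libraries where they do the work, as an engineer would, in place of code of your own. Each camera call takes 0.05 s, during which the arm holds its last target. There are 200 camera calls.

## Working session

There is one attempt and no reset: what is moved stays moved. The work goes in short steps, Python scripts to look and compute and a tool call to move; the robot and the scene stay as the last step left them, time stands still between calls to the robot, and variables do not carry over. Pictures are saved under pics/ and viewed, at most 14 in all, crops included, and the job is handed in when it is done.

Besides the shell and the picture viewer there is one more tool, called after "Request:" by a JSON object that holds its "api" and its "payload". send_rows: Moves the arm, as the interface text tells. Its arguments: {"type":"object","properties":{"fingers":{"type":"array","items":{"type":"number"}},"delta_pos":{"type":"array","items":{"type":"array","items":{"type":"number"}}},"turn":{"type":"array","items":{"type":"number"}},"grip_force":{"type":"number"}},"required":["fingers","delta_pos","turn"]}

```bash
mkdir -p pics; ls; cat > h.py <<'E'
import numpy as np, cv2
from bench import status, capture, camera_model, job, ctrl
def snap(n,f=None):
    p,d=capture(n); m=camera_model(n)
    if f: cv2.imwrite(f'pics/{f}.png',p[:,:,::-1])
    return p,d,m
def ray(m,u,v):
    R=np.array(m['R']);t=np.array(m['t']);d=R.T@np.array([(u-m['cx'])/m['fx'],(v-m['cy'])/m['fy'],1.]);return -R.T@t,d
def onz(m,u,v,z):
    c,d=ray(m,u,v);return c+d*(z-c[2])/d[2]
def cloud(d,m):
    v,u=np.mgrid[:d.shape[0],:d.shape[1]]
    X=np.stack([(u-m['cx'])/m['fx']*d,(v-m['cy'])/m['fy']*d,d],-1)
    return (X-np.array(m['t']))@np.array(m['R'])
def tri(m1,p1,m2,p2):
    c1,d1=ray(m1,*p1);c2,d2=ray(m2,*p2)
    s=np.linalg.lstsq(np.stack([d1,-d2],1),c2-c1,rcond=None)[0]
    a,b=c1+s[0]*d1,c2+s[1]*d2;return (a+b)/2,np.linalg.norm(a-b)
E
python3 - <<'E'
from h import *
import pickle
print(status.state(),ctrl.grip_depth)
o={}
for n in('top','side','wrist'):
    o[n]=snap(n,n+'0'); m=o[n][2]; print(n,-np.array(m['R']).T@m['t'],m['fx'],np.array(m['R'])[2],(o[n][1]>0).mean())
pickle.dump(o,open('o.pkl','wb'))
E
```

```text
pics
{'t': 0.0, 'q': array([-7.00499481e+01,  7.13296435e+00,  9.46350769e+01,  1.52196796e-03,
        7.83516312e+01, -4.73355769e+00]), 'joint_velocities': array([ 0.02864105, -0.04560114,  0.04818376, -0.00400648, -0.0548341 ,
        0.05252811]), 'tau': array([ 8.58585954e-04, -4.23607457e+01, -3.65455663e+01,  2.92450079e-05,
        6.98952281e-03,  4.12216528e-07]), 'position': array([ 0.27120384, -0.59003913,  0.23004876]), 'tcp_rot': array([-1.79880859e+02, -1.13605270e-02,  2.46832890e+01]), 'force': array([ 0.0210418 , -0.48559841, -0.082843  ]), 'wrist_torque': array([-0.00972524, -0.02443344, -0.03791251]), 'grasp_force': 0.0, 'grip_width': 1.001542298418723} 0.0187
top [ 0.40235968 -0.04081012  0.95935494] 410.13464022043667 [ 0.17255749  0.02432086 -0.98469915] 0.99596484375
side [0.46330942 0.51111851 0.70315686] 442.78525034429947 [ 0.13354429 -0.62909921 -0.76576766] 0.99617578125
wrist [ 0.33913588 -0.559036    0.37251329] 287.88597385136546 [-0.26470916 -0.12022705 -0.95680433] 0.99608203125
```

View pics/top0.png

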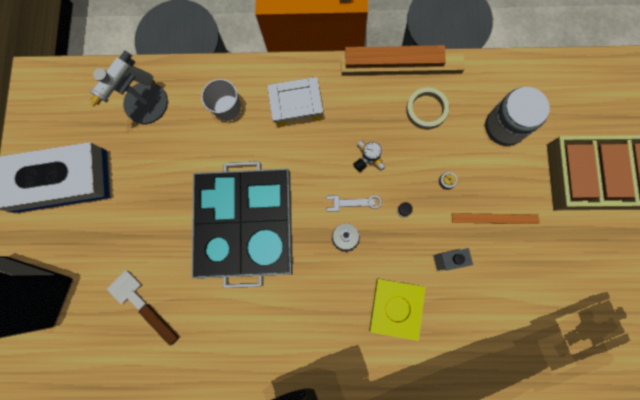

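View pics/side0.png

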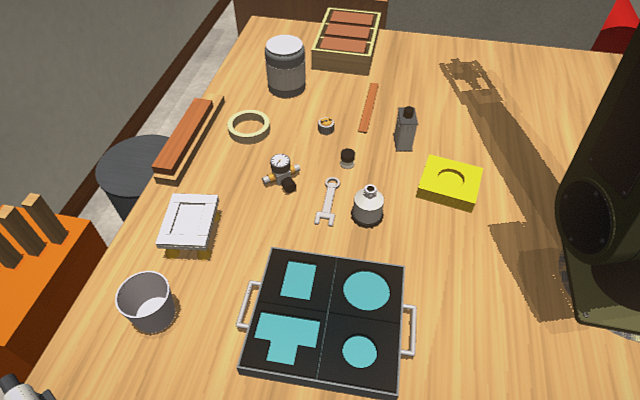

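The top view shows the tray pockets: T (220,198), rectangle (264,197), small circle (217,249) and large circle (265,248). It shows the parts too: cup (346,237), regulator (372,150), air cap (448,180) and oil can (455,260). The door is at (296,101). The yellow block at (398,310) is the look-alike insert. The side view agrees.

```bash
python3 - <<'E'
from h import *
import pickle
o=pickle.load(open('o.pkl','rb'))
for n in('top','side'):
    p,d,m=o[n]; C=cloud(d,m)
    hsv=cv2.cvtColor(p,cv2.COLOR_RGB2HSV)
    k=cv2.inRange(hsv,(80,60,60),(100,255,255))
    cs=[c for c in cv2.findContours(k,0,1)[0] if cv2.contourArea(c)>200]
    print(n)
    for c in cs:
        M=cv2.moments(c);u,v=M['m10']/M['m00'],M['m01']/M['m00']
        W=np.array([onz(m,*q,0.028)[:2] for q in c[:,0]],np.float32)*1000
        Mw=cv2.moments(W.reshape(-1,1,2));r=cv2.minAreaRect(W)
        mk=np.zeros(k.shape,np.uint8);cv2.drawContours(mk,[c],-1,255,-1)
        z=np.median(C[mk>0][:,2])
        print(' px',round(u),round(v),'cen',round(Mw['m10']/Mw['m00'],1),round(Mw['m01']/Mw['m00'],1),'rect',np.round(r[0],1),np.round(r[1],1),round(r[2],1),'floor z',round(z*1000,1))
# parts: height blobs combined
P=np.concatenate([cloud(*o[n][1:]).reshape(-1,3) for n in('top','side')])
src=np.concatenate([np.full(o[n][1].size,i) for i,n in enumerate(('top','side'))])
for nm,(u,v) in dict(cup=(346,237),reg=(372,150),cap=(448,180),can=(455,260),blk=(405,209),door=(296,101)).items():
    c=onz(o['top'][2],u,v,0.04)
    for s in(0,1):
        s_=(np.hypot(*(P[:,:2]-c[:2]).T)<(.07 if nm!='door' else .1))&(P[:,2]>.006)&(src==s)
        Q=P[s_]*1000; zt=np.percentile(Q[:,2],98)
        T=Q[Q[:,2]>zt-6]
        print(nm,'top' if s==0 else 'side','n',len(Q),'zmax',round(zt,1),'topband cen',np.round((T.max(0)+T.min(0))[:2]/2,1),'size',np.round(np.ptp(T,0)[:2]),'all',np.round(Q.min(0)[:2]),np.round(Q.max(0)[:2]))
        if len(T)>5: print('    rect',cv2.minAreaRect(T[:,:2].astype(np.float32)))
a,b=o['top'][0],o['side'][0]
A=cv2.resize(a[120:290,320:490],(400,400),interpolation=3);B=cv2.resize(b[90:250,250:430],(400,400),interpolation=3)
cv2.imwrite('pics/crop1.png',np.hstack([A,B])[:,:,::-1])
E
```

```text
top
 px 217 249 cen 451.2 234.7 rect [451.5 234.7] [53.2 54.2] 89.7 floor z 22.4
 px 265 247 cen 455.4 127.2 rect [455.4 127.5] [80.1 81.2] 89.7 floor z 22.4
 px 264 196 cen 573.3 131.1 rect [573.1 131. ] [54.5 75.2] 2.1 floor z 22.4
 px 220 198 cen 569.0 232.9 rect [568.6 238.4] [101.8  79.3] 2.8 floor z 22.1
side
 px 359 351 cen 453.2 237.8 rect [453.4 237.3] [52.8 50.8] 9.8 floor z 22.9
 px 286 335 cen 571.4 235.0 rect [571.  241.8] [100.   77.4] 2.2 floor z 22.6
 px 366 290 cen 457.4 129.7 rect [457.2 129.9] [78.9 74.5] 11.9 floor z 22.7
 px 298 280 cen 575.2 133.9 rect [575.2 133.7] [51.7 70.7] 2.2 floor z 22.5
cup top n 619 zmax 82.9 topband cen [476.5 -56.7] size [22. 21.] all [446. -88.] [541. -25.]
    rect ((476.5069580078125, -56.661128997802734), (21.49320411682129, 21.350379943847656), 88.91180419921875)
cup side n 1060 zmax 82.4 topband cen [478.8 -53.2] size [23. 24.] all [447. -78.] [511. -22.]
    rect ((477.6164245605469, -53.44379425048828), (23.239835739135742, 22.55784034729004), 63.817684173583984)
reg top n 587 zmax 57.6 topband cen [ 671.3 -120.1] size [41. 39
[... 1326 characters left out ...]
60107421875), (29.43511962890625, 29.662572860717773), 33.116188049316406)
blk side n 246 zmax 35.5 topband cen [ 541.2 -191.2] size [31. 32.] all [ 526. -207.] [ 574. -123.]
    rect ((541.2611083984375, -190.59242248535156), (29.533008575439453, 30.923641204833984), 23.61134910583496)
door top n 1979 zmax 53.6 topband cen [802.3  59.1] size [107. 128.] all [748.  -7.] [856. 123.]
    rect ((801.922607421875, 59.284828186035156), (91.95397186279297, 119.9537124633789), 8.983078002929688)
door side n 2959 zmax 53.0 topband cen [803.4  62. ] size [107. 131.] all [750.  -5.] [857. 128.]
    rect ((803.1980590820312, 62.37297821044922), (90.66313171386719, 122.4620590209961), 8.923068046569824)
```

View pics/crop1.png

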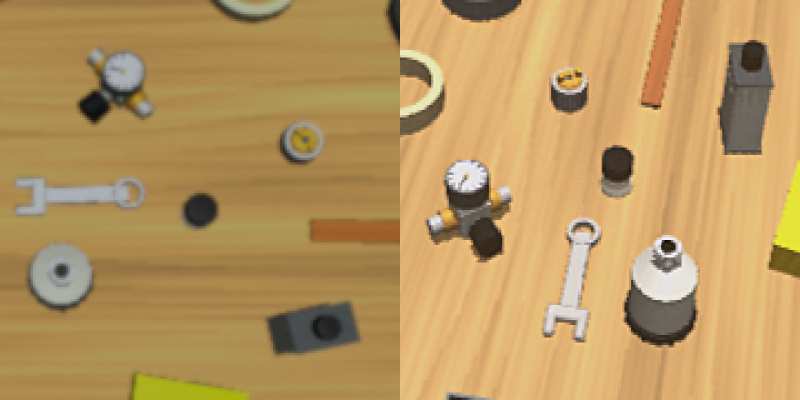

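The crop shows the T regulator with its knob towards lower left (-x,+y), the air cap at crop pixel (302,140), the cup at (62,275) and the oil can at (312,328). The two views differ by 2–3 mm, so I average them. The two yaws are still missing.

```bash
cat >> h.py <<'E'
def go(x,y,z,yaw):
    "shift/turn in tool axes from measured pose (tool down), mm/deg target"
    s=status.state();a=np.radians(s['tcp_rot'][2]);d=np.array([x,y,z])-s['position']*1000
    return dict(pos=np.round(s['position']*1000,1),rpy=np.round(s['tcp_rot'],1),d=np.round([d[0]*np.cos(a)+d[1]*np.sin(a),d[0]*np.sin(a)-d[1]*np.cos(a),-d[2]],1),turn=round(float((a-np.radians(yaw)+np.pi)%(2*np.pi)-np.pi),3),q6=round(s['q'][5]),t=s['t'])
E
python3 - <<'E'
from h import *
import pickle
o=pickle.load(open('o.pkl','rb'))
for n in('top','side'):
    C=cloud(*o[n][1:]).reshape(-1,3)*1000
    r=np.hypot(C[:,0]-425,C[:,1]+288)
    Q=C[(r<50)&(C[:,2]>72)&(C[:,2]<86)][:,:2].astype(np.float32); print(n,'can',cv2.minAreaRect(Q),len(Q))
    r=np.hypot(C[:,0]-672,C[:,1]+118)
    Q=C[(r<60)&(r>24)&(C[:,2]>4)&(C[:,2]<32)]; E=Q-[672,-118,0]
    an=np.degrees(np.arctan2(E[:,1],E[:,0]))
    h,e=np.histogram(an,36,(-180,180)); print('reg',[(int(b),int(k)) for b,k in zip(e,h) if k>3])
    for lo,hi in((10,80),(100,170),(-170,-100)):
        k=(an>lo)&(an<hi); print(lo,'mean',E[k].mean(0).round(1),np.degrees(np.arctan2(*E[k].mean(0)[1::-1])).round(1),'z',np.percentile(E[k][:,2],95).round(1))
print(go(425,-288,200,0))
E
```

```text
top can ((424.56427001953125, -290.2684631347656), (37.084495544433594, 59.5699462890625), 11.424493789672852) 413
reg [(-160, 9), (-150, 25), (-140, 21), (-130, 12), (30, 16), (40, 18), (50, 9), (110, 15), (120, 28), (130, 30), (140, 36), (150, 14)]
10 mean [23.5 21.7 20.6] 42.6 z 24.5
100 mean [-25.9  25.8  23.1] 135.1 z 28.2
-170 mean [-25.4 -22.1  20.1] -139.0 z 24.8
side can ((425.89898681640625, -288.331787109375), (38.29794692993164, 63.1620979309082), 10.335314750671387) 256
reg [(-160, 22), (-150, 27), (-140, 9), (20, 4), (30, 13), (40, 34), (50, 34), (60, 5), (100, 13), (110, 47), (120, 53), (130, 46), (140, 20)]
10 mean [23.2 24.8 18.4] 46.8 z 23.8
100 mean [-23.8  32.8  20.3] 126.0 z 27.5
-170 mean [-26.9 -17.1  19. ] -147.5 z 24.5
{'pos': array([ 271.2, -590.2,  230.3]), 'rpy': array([-179.9,   -0. ,   24.7]), 'd': array([ 265.9, -210.4,   30.3]), 'turn': 0.431, 'q6': -5, 't': 0.15}
```

Can x axis is about 11° and regulator x axis about 41°. First to a hover over the oil can.

Request:
{"api": "send_rows", "payload": {"fingers": [0, 0, 0, 0, 0, 0, 0, 0, 0, 0], "delta_pos": [[33, -26, 10], [66, -52, 20], [100, -78, 30], [133, -105, 40], [166, -131, 50], [200, -157, 60], [233, -183, 70], [265.5, -209.5, 85], [265.5, -209.5, 85], [265.5, -209.5, 85]], "turn": [-0.17, -0.34, -0.5, -0.67, -0.83, -1.0, -1.16, -1.33, -1.33, -1.33]}}

```text
t: 1.4
position: [0.4251, -0.2897, 0.1465]
tcp_rot: [-180.0, 0.0, 100.8]
force: [-0.5, -0.2, 0.4]
grip_width: 1.001
grasp_force: 0.0
```

```bash
python3 - <<'E'
from h import *
p,d,m=snap('wrist','w1')
print(go(425.2,-289,36,101))
C=cloud(d,m)*1000
r=np.hypot(C[...,0]-425,C[...,1]+288)
for lo,hi in((72,86),(92,102)):
    k=(r<50)&(C[...,2]>lo)&(C[...,2]<hi); print(k.sum(),cv2.minAreaRect(C[k][:,:2].astype(np.float32)) if k.sum()>3 else '')
E
```

```text
{'pos': array([ 425.2, -290.2,  146.8]), 'rpy': array([1.800e+02, 1.000e-01, 1.008e+02]), 'd': array([  1.2,   0.3, 110.8]), 'turn': -0.003, 'q6': -51, 't': 1.45}
2768 ((426.7774353027344, -290.0269470214844), (37.30166244506836, 59.87730407714844), 11.42668342590332)
719 ((426.7814636230469, -289.45806884765625), (21.098827362060547, 21.39971923828125), 56.768310546875)
```

View pics/w1.png

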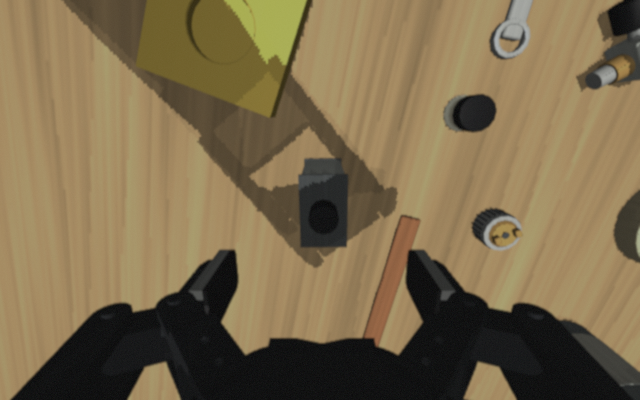

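Wrist view: the can at pixel (323,205) is square between the fingers (210 and 430). I'll descend, grip and lift.

Request:
{"api": "send_rows", "payload": {"fingers": [0, 0, 0, 1, 1, 1, 1, 1, 1, 1, 1], "delta_pos": [[0.5, 0.8, 55], [0.5, 0.8, 110], [0.5, 0.8, 110], [0.5, 0.8, 110], [0.5, 0.8, 110], [0.5, 0.8, 110], [0.5, 0.8, 110], [0.5, 0.8, 110], [0.5, 0.8, 80], [0.5, 0.8, 30], [0.5, 0.8, -10]], "turn": [0, 0, 0, 0, 0, 0, 0, 0, 0, 0, 0], "grip_force": 50}}

```text
t: 2.82
position: [0.4261, -0.2888, 0.1586]
tcp_rot: [179.9, 0.1, 100.9]
force: [0.0, 0.0, -1.2]
grip_width: 0.419
grasp_force: 50.2
```

```bash
python3 - <<'E'
from h import *
print(go(574.3,132.4,160,91.7)); s=status.state(); print(s['grip_width'],s['force'],s['grasp_force'])
E
```

```text
{'pos': array([ 426.1, -288.8,  158.6]), 'rpy': array([1.799e+02, 1.000e-01, 1.009e+02]), 'd': array([385.6, 225.2,  -1.4]), 'turn': 0.16, 'q6': -51, 't': 2.825}
0.41869982097193825 [ 0.03378708  0.04559745 -1.21540738] 50.23370325565338
```

Request:
{"api": "send_rows", "payload": {"fingers": [1, 1, 1, 1, 1, 1, 1, 1, 1, 1], "delta_pos": [[30, 17, 0], [78, 46, 0], [126, 74, 0], [174, 102, 0], [222, 130, 0], [270, 158, 0], [318, 186, 0], [360, 210, 0], [386, 225, 0], [386, 225, 0]], "turn": [0, 0.02, 0.04, 0.06, 0.08, 0.1, 0.12, 0.14, 0.16, 0.16]}}

```text
t: 4.08
position: [0.5741, 0.1347, 0.1565]
tcp_rot: [180.0, -0.0, 91.9]
force: [0.3, -0.2, -1.4]
grip_width: 0.417
grasp_force: 50.3
```

```bash
cat >> h.py <<'E'
def pockets(n,p,d,m,zr=0.033):
    C=cloud(d,m); k=cv2.inRange(cv2.cvtColor(p,cv2.COLOR_RGB2HSV),(80,60,50),(100,255,255))
    for c in cv2.findContours(k,0,1)[0]:
        if cv2.contourArea(c)<200: continue
        mk=np.zeros(k.shape,np.uint8);cv2.drawContours(mk,[c],-1,255,-1);q=C[(mk>0)&(k>0)]*1000;q=q[(abs(q[:,2]-23)<6)]
        if len(q)>20: r=cv2.minAreaRect(q[:,:2].astype(np.float32));print(n,'pocket',np.round(r[0],1),np.round(r[1],1),round(r[2],1),'z',np.median(q[:,2]).round(1))
E
python3 - <<'E'
from h import *
for n in('wrist','top','side'):
    p,d,m=snap(n,n+'2'); pockets(n,p,d,m)
    C=cloud(d,m)*1000
    r=np.hypot(C[...,0]-574,C[...,1]-132)
    k=(r<80)&(C[...,2]>60)
    if n=='side': 
        print('low z pts',np.percentile(C[k][:,2],[0,1,5]))
print(go(574.3,132.4,160,91.7))
a=cv2.imread('pics/wrist2.png');b=cv2.imread('pics/side2.png')
cv2.imwrite('pics/v2.png',np.hstack([cv2.resize(a,(400,250)),cv2.resize(b,(400,250))]))
E
```

```text
wrist pocket [574.5 154.2] [52.2 25.6] 2.0 z 22.5
wrist pocket [455.4 126. ] [78.2 77.5] 82.2 z 22.6
wrist pocket [451.4 235.9] [52.1 51.9] 40.3 z 22.5
wrist pocket [571.4 240. ] [100.5  80.5] 2.0 z 22.5
top pocket [453.5 125.5] [74.3 80.5] 45.6 z 22.0
top pocket [574.8 120.6] [51.1 47.4] 0.7 z 21.8
side pocket [452.7 235.6] [51.8 50.5] 6.4 z 22.8
side pocket [571.3 240.2] [99.7 78.5] 2.6 z 22.6
side pocket [456.3 126.8] [74.8 77.2] 61.5 z 22.6
side pocket [575.4 131.7] [51.4 69.7] 2.2 z 22.4
low z pts [115.34934769 135.36607558 194.55401889]
{'pos': array([573.5, 132.3, 156.3]), 'rpy': array([-180. ,    0. ,   91.7]), 'd': array([ 0.1,  0.8, -3.7]), 'turn': 0.0, 'q6': 6, 't': 4.225}
```

View pics/v2.png

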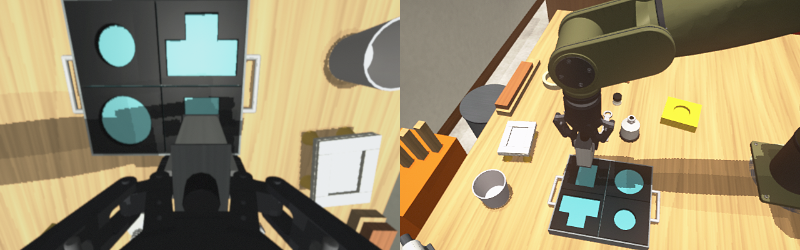

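The side view shows the can hanging upright over its pocket. The wrist view gives pocket centres within 2 mm of the earlier ones. Lowering.

Request:
{"api": "send_rows", "payload": {"fingers": [1, 1, 1, 1, 1, 1], "delta_pos": [[-0.5, 1, 40], [-0.5, 1, 70], [-0.5, 1, 85], [-0.5, 1, 93], [-0.5, 1, 96], [-0.5, 1, 97]], "turn": [0, 0, 0, 0, 0, 0]}}

```text
t: 4.97
position: [0.5761, 0.1322, 0.062]
tcp_rot: [179.9, 0.0, 91.7]
force: [-4.6, -0.4, 7.7]
grip_width: 0.417
grasp_force: 51.3
```

```bash
python3 - <<'E'
from h import *
p,d,m=snap('side','s3'); p2,d2,m2=snap('top','t3')
print(go(574.5,131.5,59.5,91.7)); s=status.state(); print(s['force'],s['wrist_torque'])
cv2.imwrite('pics/v3.png',cv2.resize(p[220:340,220:400],(720,480),interpolation=3)[:,:,::-1])
E
```

```text
{'pos': array([576.2, 132.2,  62. ]), 'rpy': array([179.9,   0. ,  91.7]), 'd': array([-0.7, -1.8,  2.5]), 'turn': 0.0, 'q6': 6, 't': 5.075}
[-2.50172729 -1.0751837   5.32228267] [-0.31901676  0.55836871 -0.05506677]
```

View pics/v3.png

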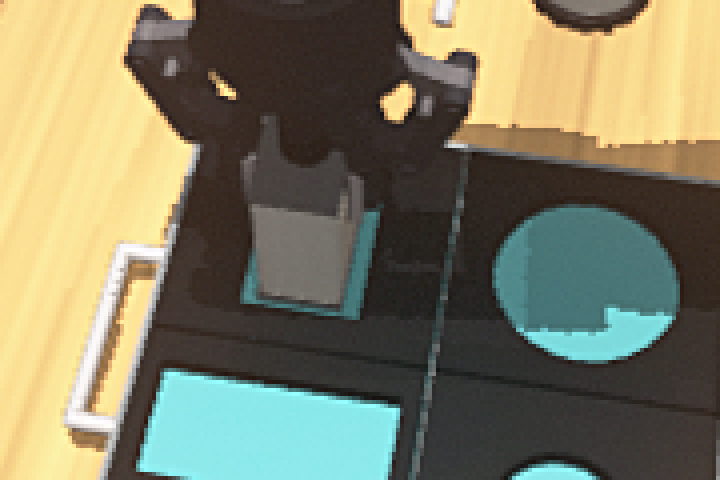

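The can is inside its pocket and on the floor, with blue-green visible all round. Releasing and lifting.

Request:
{"api": "send_rows", "payload": {"fingers": [0.3, 0.1, 0, 0, 0, 0, 0], "delta_pos": [[0, 0, 0], [0, 0, 0], [0, 0, -3], [0, 0, -40], [0, 0, -90], [0, 0, -100], [0, 0, -100]], "turn": [0, 0, 0, 0, 0, 0, 0]}}

```text
t: 5.95
position: [0.5755, 0.1324, 0.1604]
tcp_rot: [179.9, -0.0, 91.7]
force: [0.3, -0.3, -0.9]
grip_width: 1.0
grasp_force: 0.0
```

```bash
python3 - <<'E'
from h import *
for n in('wrist','side'):
    p,d,m=snap(n); C=cloud(d,m)*1000
    r=np.hypot(C[...,0]-575,C[...,1]-132)
    for lo,hi in((92,108),(114,126)):
        k=(r<45)&(C[...,2]>lo)&(C[...,2]<hi); q=C[k]
        if len(q)>20: print(n,lo,len(q),cv2.minAreaRect(q[:,:2].astype(np.float32)),q[:,2].max(),np.percentile(q[:,2],[5,50,90]))
print(go(477.5,-55,160,0))
E
```

```text
wrist 92 3009 ((581.6054077148438, 132.73135375976562), (37.40512466430664, 60.08705139160156), 2.016796588897705) 107.84686892805684 [ 99.29288452 100.41681692 101.28266056]
wrist 114 760 ((581.43115234375, 133.25982666015625), (21.069229125976562, 20.91822624206543), 49.8112907409668) 120.1095486467139 [116.66682356 118.27970984 119.09793075]
side 92 612 ((581.6677856445312, 133.92913818359375), (37.21217727661133, 61.8865852355957), 1.9230709075927734) 107.73774336887737 [ 95.49593896 101.87369671 103.35996197]
side 114 145 ((581.4344482421875, 134.40127563476562), (20.90290641784668, 20.646026611328125), 75.07139587402344) 122.80482198819581 [115.68931536 119.69560464 121.19114735]
{'pos': array([574. , 132.2, 157.7]), 'rpy': array([-179.9,    0. ,   91.7]), 'd': array([-184.2, -102. ,   -2.3]), 'turn': 1.601, 'q6': 6, 't': 6.05}
```

Request:
{"api": "send_rows", "payload": {"fingers": [0, 0, 0, 0, 0, 0, 0], "delta_pos": [[-30, -17, 0], [-80, -45, 0], [-130, -72, 0], [-170, -94, 0], [-184, -102, 0], [-184, -102, 0], [-184, -102, 0]], "turn": [0, 0, 0, 0, 0, 0, 0]}}

```text
t: 6.92
position: [0.4788, -0.0538, 0.1589]
tcp_rot: [-180.0, -0.0, 91.8]
force: [0.1, 0.5, 0.0]
grip_width: 0.998
grasp_force: 0.0
```

```bash
python3 - <<'E'
from h import *
p,d,m=snap('wrist'); C=cloud(d,m)*1000
pockets('w',p,d,m)
r=np.hypot(C[...,0]-477,C[...,1]+55)
for lo,hi in((77,88),(40,54)):
    k=(r<40)&(C[...,2]>lo)&(C[...,2]<hi); q=C[k]
    if len(q)>20: print(lo,len(q),cv2.minAreaRect(q[:,:2].astype(np.float32)),cv2.minEnclosingCircle(q[:,:2].astype(np.float32)),q[:,2].max())
p,d,m=snap('top'); C=cloud(d,m)*1000
for nm in 'top','side':
    p,d,m=snap(nm); C=cloud(d,m)*1000
    k=(np.hypot(C[...,0]-581,C[...,1]-133)<32)&(C[...,2]>94)&(C[...,2]<110); q=C[k]
    n=np.linalg.lstsq(np.c_[q[:,:2]-[581,133],np.ones(len(q))],q[:,2],rcond=None)[0]; print(nm,'can top plane slope',n,len(q),cv2.minAreaRect(q[:,:2].astype(np.float32))[:2])
    pockets(nm,p,d,m)
print(go(477.5,-55,16,91.7))
E
```

```text
w pocket [578.2 105.8] [50.  15.4] 0.9 z 22.9
w pocket [457.7 100.5] [67.8 19.2] 1.8 z 22.7
77 686 ((479.3212890625, -55.05271911621094), (23.708059310913086, 24.006610870361328), 3.422196865081787) ((479.3294677734375, -55.299285888671875), 12.374468803405762) 83.93838745326299
40 589 ((479.38934326171875, -54.69987487792969), (57.18331527709961, 56.799644470214844), 1.9473321437835693) ((479.2550048828125, -55.03081512451172), 28.91175651550293) 53.99770899382831
top can top plane slope [-2.70398438e-03  1.08845684e-03  1.01463610e+02] 377 ((580.4431762695312, 132.15341186523438), (37.52828598022461, 59.09177017211914))
top pocket [451.5 237.5] [52.  51.6] 32.5 z 22.3
top pocket [455.5 127.8] [78.1 78.5] 35.3 z 22.2
top pocket [573.5 131.5] [52. 75.] 2.9 z 22.2
top pocket [570.8 240.2] [ 81.  101.7] 89.3 z 22.1
side can top plane slope [ 7.50239625e-03 -1.57075221e-02  1.01985061e+02] 565 ((581.8864135742188, 133.6844482421875), (37.250282287597656, 60.832550048828125))
side pocket [452.4 235.5] [51.8 51.2] 41.0 z 22.8
side pocket [571.6 240.2] [99.9 78.4] 1.9 z 22.6
side pocket [456.5 126.4] [76.4 76.2] 36.2 z 22.6
side pocket [575.3 131.2] [51.1 70.4] 2.1 z 22.5
{'pos': array([478.9, -53.8, 159.2]), 'rpy': array([-180. ,   -0. ,   91.8]), 'd': array([ -1.2,  -1.4, 143.2]), 'turn': 0.002, 'q6': -15, 't': 7.125}
```

Request:
{"api": "send_rows", "payload": {"fingers": [0, 0, 0, 0, 1, 1, 1, 1, 1], "delta_pos": [[-1.2, 0.4, 55], [-1.2, 0.4, 110], [-1.2, 0.4, 142], [-1.2, 0.4, 142], [-1.2, 0.4, 142], [-1.2, 0.4, 142], [-1.2, 0.4, 142], [-1.2, 0.4, 142], [-1.2, 0.4, 142]], "turn": [0, 0, 0, 0, 0, 0, 0, 0, 0], "grip_force": 40}}

```text
t: 8.25
position: [0.4812, -0.0562, 0.02]
tcp_rot: [179.7, 0.1, 91.7]
force: [0.3, 0.7, 6.5]
grip_width: 0.659
grasp_force: 43.2
```

Request:
{"api": "send_rows", "payload": {"fingers": [1, 1, 1, 1, 1], "delta_pos": [[0, 0, -5], [0, 0, -40], [0, 0, -80], [0, 0, -85], [0, 0, -85]], "turn": [0, 0, 0, 0, 0]}}

```text
t: 8.88
position: [0.4786, -0.0558, 0.1021]
tcp_rot: [-180.0, 0.0, 91.7]
force: [0.4, -0.6, -1.9]
grip_width: 0.659
grasp_force: 43.0
```

```bash
python3 - <<'E'
from h import *
p,d,m=snap('side','s4'); s=status.state(); print(s['grip_width'],s['force'])
cv2.imwrite('pics/v4.png',cv2.resize(p[100:260,280:460],(720,560),interpolation=3)[:,:,::-1])
print(go(455.8,127.3,105,91.7))
E
```

```text
0.6657572378212406 [-0.23132293  0.69019388 -1.80602274]
{'pos': array([477.9, -55.6, 101.1]), 'rpy': array([-179.9,   -0. ,   91.7]), 'd': array([183.5, -16.6,  -3.9]), 'turn': 0.0, 'q6': -15, 't': 8.925}
```

View pics/v4.png

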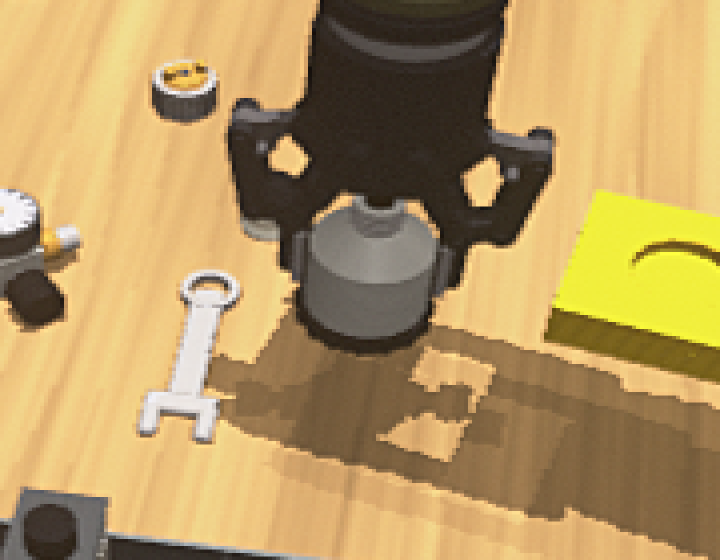

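The cup hangs upright in the side view. I'll carry it over and lower it.

Request:
{"api": "send_rows", "payload": {"fingers": [1, 1, 1, 1, 1, 1, 1, 1, 1, 1, 1], "delta_pos": [[30, -3, 0], [75, -7, 0], [120, -11, 0], [160, -15, 0], [182.5, -16.6, 0], [182.5, -16.6, 0], [182.5, -16.6, 25], [182.5, -16.6, 42], [182.5, -16.6, 52], [182.5, -16.6, 57], [182.5, -16.6, 58]], "turn": [0, 0, 0, 0, 0, 0, 0, 0, 0, 0, 0]}}

```text
t: 10.3
position: [0.457, 0.1259, 0.0443]
tcp_rot: [-180.0, 0.0, 91.7]
force: [0.8, -0.2, -1.2]
grip_width: 0.666
grasp_force: 43.0
```

```bash
python3 - <<'E'
from h import *
s=status.state(); print(s['grip_width'],s['force'],go(455.8,127.3,42,91.7))
E
```

```text
0.6664451242882913 [ 0.77339343 -0.24800338 -1.15781761] {'pos': array([457. , 125.9,  44.3]), 'rpy': array([-180. ,    0. ,   91.7]), 'd': array([ 1.4, -1.1,  2.3]), 'turn': 0.0, 'q6': 7, 't': 10.3}
```

Not in contact yet. I'll lower in small steps, then release.

Request:
{"api": "send_rows", "payload": {"fingers": [1, 1, 1], "delta_pos": [[1, 0, 1], [1, 0, 2], [1, 0, 2]], "turn": [0, 0, 0]}}

```text
t: 10.68
position: [0.4573, 0.1273, 0.043]
tcp_rot: [179.9, -0.0, 91.7]
force: [-0.1, 0.9, 1.6]
grip_width: 0.662
grasp_force: 43.1
```

Request:
{"api": "send_rows", "payload": {"fingers": [0.2, 0, 0, 0, 0, 0, 0], "delta_pos": [[0, 0, 0], [0, 0, 0], [0, 0, 0], [0, 0, -30], [0, 0, -80], [0, 0, -110], [0, 0, -110]], "turn": [0, 0, 0, 0, 0, 0, 0]}}

```text
t: 11.55
position: [0.4588, 0.1274, 0.1555]
tcp_rot: [179.6, -0.0, 91.7]
force: [-0.2, 0.2, 0.6]
grip_width: 0.999
grasp_force: 0.0
```

```bash
python3 - <<'E'
from h import *
for n in('wrist','top','side'):
    p,d,m=snap(n); C=cloud(d,m)*1000
    r=np.hypot(C[...,0]-457,C[...,1]-127)
    for lo,hi in((101,109),(60,77)):
        k=(r<40)&(C[...,2]>lo)&(C[...,2]<hi); q=C[k]
        if len(q)>20: print(n,lo,len(q),cv2.minEnclosingCircle(q[:,:2].astype(np.float32)),np.percentile(q[:,2],[50,98]))
    r=np.hypot(C[...,0]-608,C[...,1]+296); q=C[(r<26)&(C[...,2]>20)&(C[...,2]<40)]
    if len(q)>20: print(n,'aircap',cv2.minEnclosingCircle(q[:,:2].astype(np.float32)),np.percentile(q[:,2],98))
print(go(608.8,-295.8,100,91.7))
E
```

```text
wrist 101 722 ((455.7037048339844, 127.92363739013672), 12.188039779663086) [102.51283983 103.88161958]
wrist 60 1332 ((455.782958984375, 127.98084259033203), 28.951963424682617) [74.22605115 76.86774461]
top 101 28 ((456.08935546875, 121.31217193603516), 9.387991905212402) [103.67582012 107.02656243]
top 60 99 ((454.9046630859375, 121.956298828125), 28.02923011779785) [74.94856688 76.92550592]
top aircap ((608.4041137695312, -297.9190368652344), 18.988508224487305) 33.74233019128266
side 101 167 ((456.9283142089844, 128.99533081054688), 12.481864929199219) [104.61725469 107.28158143]
side 60 310 ((457.3607177734375, 129.23605346679688), 29.6495304107666) [73.35220687 76.90095909]
side aircap ((609.5916137695312, -295.2798767089844), 19.898029327392578) 33.41387818118273
{'pos': array([455.9, 126.9, 150.8]), 'rpy': array([-179.9,    0. ,   91.7]), 'd': array([-427.1,  140.2,   50.8]), 'turn': 0.0, 'q6': 7, 't': 11.7}
```

The cup stands at (456,128), centred. On to the air cap.

Request:
{"api": "send_rows", "payload": {"fingers": [0, 0, 0, 0, 0, 0, 0, 0, 0, 0, 0, 0], "delta_pos": [[-25, 8, 0], [-70, 23, 0], [-120, 39, 0], [-170, 56, 0], [-220, 72, 0], [-270, 89, 0], [-320, 105, 0], [-370, 121, 20], [-410, 134, 40], [-427, 140, 50], [-427, 140, 50], [-427, 140, 50]], "turn": [0, 0, 0, 0, 0, 0, 0, 0, 0, 0, 0, 0]}}

```text
t: 13.2
position: [0.6094, -0.2943, 0.1024]
tcp_rot: [-180.0, -0.0, 91.8]
force: [0.7, 0.6, 0.2]
grip_width: 1.001
grasp_force: 0.0
```

```bash
python3 - <<'E'
from h import *
p,d,m=snap('wrist'); C=cloud(d,m)*1000
r=np.hypot(C[...,0]-609,C[...,1]+296); 
for lo,hi in((18,28),(18,40),(30,38)):
    q=C[(r<26)&(C[...,2]>lo)&(C[...,2]<hi)]
    if len(q)>20: print('aircap',cv2.minEnclosingCircle(q[:,:2].astype(np.float32)),np.percentile(q[:,2],[5,50,98]))
print(go(608.8,-296,12,91.7))
E
```

```text
aircap ((611.3678588867188, -296.8114929199219), 19.79646110534668) [20.31228453 24.53770228 27.90276775]
aircap ((611.3678588867188, -296.8114929199219), 19.79646110534668) [21.26439141 25.98917448 34.42084188]
aircap ((610.9801635742188, -295.9337158203125), 13.087136268615723) [30.85606482 33.94113757 35.22992057]
{'pos': array([ 609.7, -294.2,  103. ]), 'rpy': array([180. ,   0. ,  91.8]), 'd': array([-1.7, -1. , 91. ]), 'turn': 0.002, 'q6': -32, 't': 13.25}
```

Request:
{"api": "send_rows", "payload": {"fingers": [0, 0, 0, 0.2, 1, 1, 1, 1, 1], "delta_pos": [[-2.2, 0.8, 45], [-2.2, 0.8, 85], [-2.2, 0.8, 91], [-2.2, 0.8, 91], [-2.2, 0.8, 91], [-2.2, 0.8, 91], [-2.2, 0.8, 91], [-2.2, 0.8, 91], [-2.2, 0.8, 91]], "turn": [0, 0, 0, 0, 0, 0, 0, 0, 0], "grip_force": 40}}

```text
t: 14.38
position: [0.6121, -0.2986, 0.0142]
tcp_rot: [179.8, 0.1, 91.7]
force: [-0.8, 0.4, 6.0]
grip_width: 0.422
grasp_force: 40.1
```

Request:
{"api": "send_rows", "payload": {"fingers": [1, 1, 1, 1, 1, 1], "delta_pos": [[0, 0, -5], [0, 0, -50], [0, 0, -100], [0, 0, -130], [0, 0, -130], [0, 0, -130]], "turn": [0, 0, 0, 0, 0, 0]}}

```text
t: 15.12
position: [0.6095, -0.2972, 0.1395]
tcp_rot: [-179.9, -0.1, 91.7]
force: [0.3, 0.4, -1.2]
grip_width: 0.42
grasp_force: 40.2
```

```bash
python3 - <<'E'
from h import *
p,d,m=snap('side'); s=status.state(); print(s['grip_width'],s['force'])
u=np.array(m['R'])@s['position']+m['t'];u,v=int(u[0]/u[2]*m['fx']+m['cx']),int(u[1]/u[2]*m['fy']+m['cy']);print(u,v)
cv2.imwrite('pics/v5.png',cv2.resize(p[v-60:v+50,u-60:u+60],(600,550),interpolation=3)[:,:,::-1])
print(go(452,236,144,91.7))
E
```

```text
0.4181128622806672 [ 0.21390398 -0.68078839 -0.99993044]
327 79
{'pos': array([ 609.2, -297. ,  138.7]), 'rpy': array([-1.798e+02, -1.000e-01,  9.170e+01]), 'd': array([ 537.4, -141.1,   -5.3]), 'turn': 0.0, 'q6': -32, 't': 15.175}
```

View pics/v5.png

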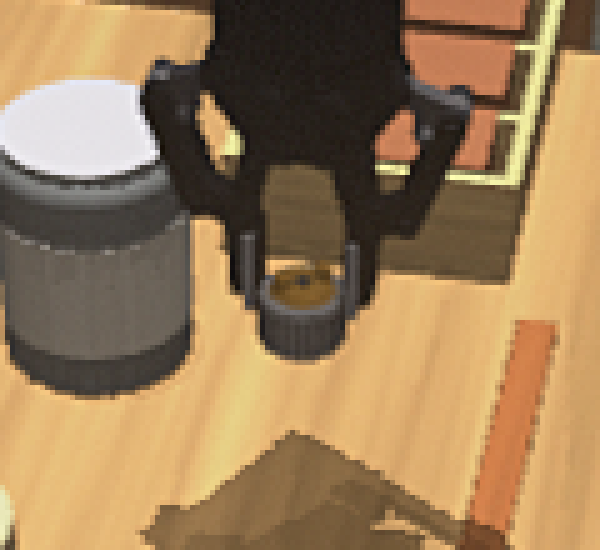

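The air cap hangs level between the pads. Carrying it to its pocket, passing above the cup.

Request:
{"api": "send_rows", "payload": {"fingers": [1, 1, 1, 1, 1, 1, 1, 1, 1, 1, 1, 1], "delta_pos": [[25, -7, -15], [75, -20, -15], [125, -33, -15], [178, -47, -15], [231, -61, -15], [284, -75, -15], [337, -89, -15], [390, -103, -15], [443, -117, -15], [495, -130, -15], [530, -139, -15], [536.6, -141, -15]], "turn": [0, 0, 0, 0, 0, 0, 0, 0, 0, 0, 0, 0]}}

```text
t: 16.68
position: [0.4515, 0.2356, 0.1541]
tcp_rot: [-179.8, 0.1, 91.9]
force: [-0.3, -0.4, -0.0]
grip_width: 0.42
grasp_force: 40.2
```

```bash
python3 - <<'E'
from h import *
s=status.state(); print(s['grip_width'],s['force'])
for n in('wrist','side'):
    p,d,m=snap(n); pockets(n,p,d,m)
print(go(452,235.5,37,91.7))
E
```

```text
0.4196807095142537 [-0.32079713 -0.42775322 -0.03588874]
wrist pocket [576.5 145.4] [49.8 36.7] 1.5 z 23.0
wrist pocket [453.7 237.2] [47.9 53.8] 89.3 z 22.9
wrist pocket [573.9 239.6] [99.1 79. ] 2.0 z 23.0
side pocket [452.6 235.6] [51.5 50.4] 35.2 z 22.9
side pocket [571.6 240. ] [99.9 78.2] 2.2 z 22.6
side pocket [575.  131.3] [50.8 70.6] 1.3 z 22.7
{'pos': array([452.5, 234.3, 154.7]), 'rpy': array([-1.798e+02,  1.000e-01,  9.180e+01]), 'd': array([  1.2,  -0.4, 117.7]), 'turn': 0.002, 'q6': 20, 't': 16.775}
```

Request:
{"api": "send_rows", "payload": {"fingers": [1, 1, 1, 1, 1, 1, 1], "delta_pos": [[1.2, 0, 40], [1.2, 0, 80], [1.2, 0, 100], [1.2, 0, 110], [1.2, 0, 115], [1.2, 0, 117], [1.2, 0, 118]], "turn": [0, 0, 0, 0, 0, 0, 0]}}

```text
t: 17.65
position: [0.4541, 0.2358, 0.0392]
tcp_rot: [179.9, -0.0, 91.7]
force: [0.1, 0.9, 0.3]
grip_width: 0.425
grasp_force: 40.2
```

Request:
{"api": "send_rows", "payload": {"fingers": [1, 1, 1, 1], "delta_pos": [[0, -1, 1], [0, -1, 2], [0, -1, 2], [0, -1, 2]], "turn": [0, 0, 0, 0]}}

```text
t: 18.15
position: [0.4526, 0.2359, 0.0372]
tcp_rot: [180.0, -0.0, 91.7]
force: [-3.6, -0.9, 5.3]
grip_width: 0.421
grasp_force: 40.7
```

Request:
{"api": "send_rows", "payload": {"fingers": [0.3, 0.1, 0, 0, 0, 0, 0], "delta_pos": [[0, 0, 0], [0, 0, 0], [0, 0, 0], [0, 0, -30], [0, 0, -80], [0, 0, -115], [0, 0, -115]], "turn": [0, 0, 0, 0, 0, 0, 0]}}

```text
t: 19.02
position: [0.4546, 0.2365, 0.1552]
tcp_rot: [179.6, -0.1, 91.7]
force: [0.2, 0.4, -0.5]
grip_width: 0.994
grasp_force: 0.0
```

```bash
python3 - <<'E'
from h import *
for n in('wrist','side'):
    p,d,m=snap(n); C=cloud(d,m)*1000
    r=np.hypot(C[...,0]-453,C[...,1]-236); q=C[(r<30)&(C[...,2]>40)&(C[...,2]<60)]
    if len(q)>20: print(n,'aircap',cv2.minEnclosingCircle(q[:,:2].astype(np.float32)),np.percentile(q[:,2],[50,98,100]))
p,d,m=snap('side'); C=cloud(d,m)*1000
r=np.hypot(C[...,0]-672,C[...,1]+118); q=C[(r<26)&(C[...,2]>50)]; print('gauge',cv2.minEnclosingCircle(q[:,:2].astype(np.float32)))
print(go(672,-118,130,131.5))
E
```

```text
wrist aircap ((451.3837890625, 236.75692749023438), 19.809221267700195) [46.09742358 54.46453294 55.67895458]
side aircap ((452.5508728027344, 238.7451934814453), 19.813962936401367) [48.16495677 56.60477083 59.24075974]
gauge ((672.692626953125, -117.00450897216797), 22.035165786743164)
{'pos': array([451.6, 235.2, 149.9]), 'rpy': array([-179.9,    0. ,   91.7]), 'd': array([-359.7,  209.8,   19.9]), 'turn': -0.694, 'q6': 20, 't': 19.175}
```

The air cap is in place, about 1 mm off centre and at the right height. Next, the regulator.

Request:
{"api": "send_rows", "payload": {"fingers": [0, 0, 0, 0, 0, 0, 0, 0, 0, 0, 0], "delta_pos": [[-25, 15, -5], [-70, 41, -5], [-118, 69, -5], [-166, 97, -5], [-214, 125, -5], [-262, 153, -5], [-310, 181, -5], [-345, 201, 5], [-360, 210, 15], [-360, 210, 15], [-360, 210, 15]], "turn": [0, -0.08, -0.17, -0.26, -0.35, -0.44, -0.53, -0.62, -0.694, -0.694, -0.694]}}

```text
t: 20.55
position: [0.6722, -0.1172, 0.135]
tcp_rot: [-179.9, -0.1, 131.4]
force: [-0.3, -0.1, 0.2]
grip_width: 0.999
grasp_force: 0.0
```

```bash
python3 - <<'E'
from h import *
p,d,m=snap('wrist','w6'); C=cloud(d,m)*1000
r=np.hypot(C[...,0]-672,C[...,1]+118); q=C[(r<28)&(C[...,2]>50)&(C[...,2]<64)]; c,R=cv2.minEnclosingCircle(q[:,:2].astype(np.float32)); print('gauge',c,R,np.median(q[:,2]))
r=np.hypot(C[...,0]-c[0],C[...,1]-c[1])
E=C[(r<60)&(r>24)&(C[...,2]>4)&(C[...,2]<32)]-[c[0],c[1],0]; an=np.degrees(np.arctan2(E[:,1],E[:,0]))
h,e=np.histogram(an,36,(-180,180)); print([(int(b),int(k)) for b,k in zip(e,h) if k>3])
print(cv2.minAreaRect(E[:,:2].astype(np.float32)))
for lo,hi in((10,75),(100,170),(-170,-100)):
    k=(an>lo)&(an<hi); mm=E[k].mean(0); print(lo,mm.round(1),np.degrees(np.arctan2(mm[1],mm[0])).round(1),np.percentile(E[k][:,2],97).round(1))
print(go(*c,31,131.5))
E
```

```text
gauge (674.7429809570312, -118.29815673828125) 21.009767532348633 56.710689312858094
[(-170, 7), (-160, 79), (-150, 136), (-140, 99), (-130, 40), (20, 31), (30, 96), (40, 134), (50, 91), (60, 12), (100, 20), (110, 163), (120, 215), (130, 221), (140, 182), (150, 38)]
((-12.608251571655273, 14.872295379638672), (83.81134796142578, 57.08381652832031), 40.274810791015625)
10 [23.3 22.3 22.2] 43.7 25.8
100 [-24.3  28.   25.2] 130.9 29.3
-170 [-25.6 -19.7  22. ] -142.5 25.7
{'pos': array([ 672.5, -116.9,  135.8]), 'rpy': array([-1.800e+02, -1.000e-01,  1.315e+02]), 'd': array([ -2.5,   0.8, 104.8]), 'turn': -0.0, 'q6': -56, 't': 20.6}
```

View pics/w6.png

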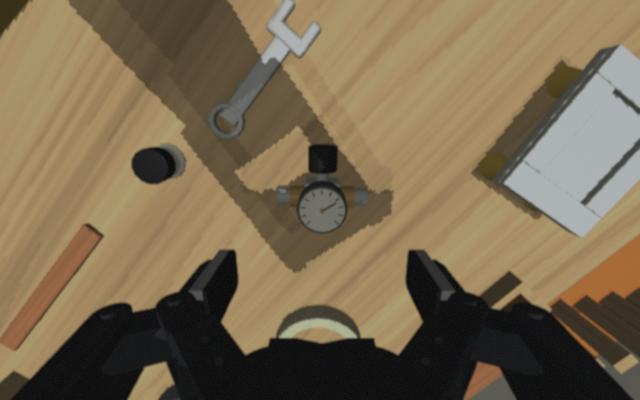

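Wrist view: the gauge at (322,207) and the knob at (322,158), with the pipes parallel to the closing line. I'll grip the gauge.

Request:
{"api": "send_rows", "payload": {"fingers": [0, 0, 0, 0.2, 1, 1, 1, 1, 1], "delta_pos": [[-1.6, 0.2, 50], [-1.6, 0.2, 95], [-1.6, 0.2, 105], [-1.6, 0.2, 105], [-1.6, 0.2, 105], [-1.6, 0.2, 105], [-1.6, 0.2, 105], [-1.6, 0.2, 105], [-1.6, 0.2, 105]], "turn": [0, 0, 0, 0, 0, 0, 0, 0, 0], "grip_force": 60}}

```text
t: 21.72
position: [0.6762, -0.1196, 0.0347]
tcp_rot: [179.8, 0.2, 131.5]
force: [-1.5, 0.7, 7.6]
grip_width: 0.469
grasp_force: 60.5
```

Request:
{"api": "send_rows", "payload": {"fingers": [1, 1, 1, 1, 1, 1], "delta_pos": [[0, 0, -5], [0, 0, -50], [0, 0, -100], [0, 0, -130], [0, 0, -130], [0, 0, -130]], "turn": [0, 0, 0, 0, 0, 0]}}

```text
t: 22.48
position: [0.673, -0.1187, 0.159]
tcp_rot: [-179.9, -0.2, 131.5]
force: [-0.5, 0.6, -3.4]
grip_width: 0.469
grasp_force: 61.5
```

```bash
python3 - <<'E'
from h import *
p,d,m=snap('side'); s=status.state(); print(s['grip_width'],s['force'])
u=np.array(m['R'])@s['position']+m['t'];u,v=int(u[0]/u[2]*m['fx']+m['cx']),int(u[1]/u[2]*m['fy']+m['cy']);print(u,v)
cv2.imwrite('pics/v7.png',cv2.resize(p[v-70:v+60,u-70:u+70],(600,560),interpolation=3)[:,:,::-1])
print(go(571.3,224.2,160,92.5))
E
```

```text
0.4727423320881363 [-0.82517812  0.27782623 -2.17474213]
277 121
{'pos': array([ 672.7, -118.6,  158.2]), 'rpy': array([-179.8,   -0.2,  131.5]), 'd': array([324. , 151.1,  -1.8]), 'turn': 0.68, 'q6': -56, 't': 22.525}
```

View pics/v7.png

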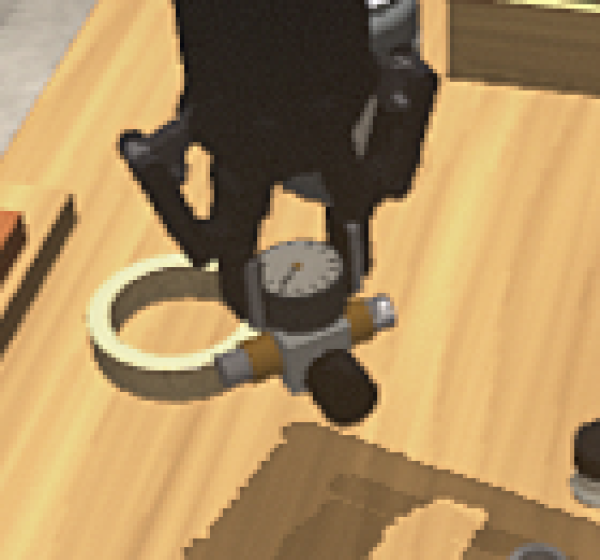

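The regulator hangs level with its knob in front. Raising it to clear the can, then carrying and turning it.

Request:
{"api": "send_rows", "payload": {"fingers": [1, 1, 1, 1, 1, 1, 1, 1, 1, 1, 1], "delta_pos": [[15, 7, -25], [50, 23, -35], [95, 44, -35], [140, 65, -35], [185, 86, -35], [230, 107, -35], [275, 128, -35], [310, 144, -35], [324, 151, -35], [324, 151, -35], [324, 151, -35]], "turn": [0, 0.07, 0.16, 0.25, 0.34, 0.43, 0.52, 0.61, 0.67, 0.67, 0.67]}}

```text
t: 23.9
position: [0.5727, 0.2236, 0.1967]
tcp_rot: [180.0, 0.0, 93.1]
force: [0.0, -0.4, -2.8]
grip_width: 0.469
grasp_force: 61.4
```

```bash
python3 - <<'E'
from h import *
s=status.state(); print(s['grip_width'],s['force'])
for n in('wrist','side'):
    p,d,m=snap(n,n+'8'); pockets(n,p,d,m)
    if n=='wrist':
        C=cloud(d,m)*1000
        for a,b,nm in((452,236,'cap'),(456,128,'cup'),(581,133,'can')):
            q=C[(np.hypot(C[...,0]-a,C[...,1]-b)<40)&(C[...,2]>40)&(C[...,2]<130)]
            if len(q)>50: print(nm,cv2.minAreaRect(q[:,:2].astype(np.float32))[:2])
print(go(571.3,224.2,56,93))
E
```

```text
0.4693764491921056 [ 0.01562863 -0.43752421 -2.76447983]
wrist pocket [460.1 134.5] [55.3 77.2] 57.0 z 22.6
wrist pocket [610.7 225.3] [47.4 25.1] 90.0 z 22.7
wrist pocket [535.5 222.4] [26.8 47.2] 2.7 z 22.6
wrist pocket [456.3 237.5] [41.8 53.6] 22.8 z 22.7
wrist pocket [570.9 265.5] [44.5 28.9] 3.1 z 22.6
cap ((453.98419189453125, 237.78030395507812), (37.78241729736328, 37.844749450683594))
cup ((458.150146484375, 136.38241577148438), (57.52865219116211, 41.78224563598633))
can ((583.4046020507812, 118.24222564697266), (36.868412017822266, 31.891109466552734))
side pocket [452.6 238.8] [43.8 52.7] 89.1 z 23.0
side pocket [571.2 240. ] [99.7 77.1] 3.0 z 22.6
{'pos': array([572.9, 223.1, 196.5]), 'rpy': array([-180. ,    0. ,   93.1]), 'd': array([  1.2,  -1.6, 140.5]), 'turn': 0.001, 'q6': 13, 't': 24.0}
```

View pics/wrist8.png

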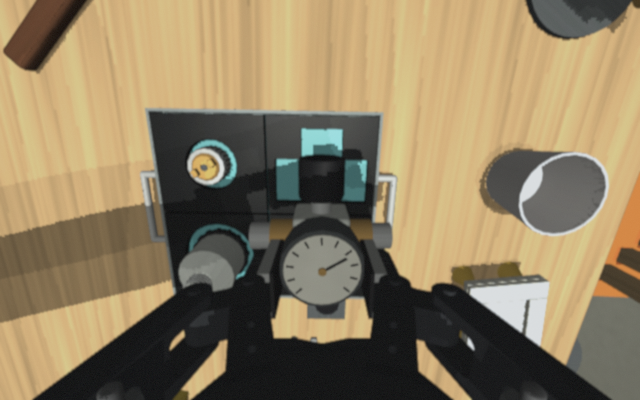

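Wrist view: the regulator's knob (322,180) points down the T's leg (322,142) and the slot ends show evenly left and right. Lowering.

Request:
{"api": "send_rows", "payload": {"fingers": [1, 1, 1, 1, 1, 1, 1], "delta_pos": [[0.5, -0.8, 50], [0.5, -0.8, 95], [0.5, -0.8, 118], [0.5, -0.8, 130], [0.5, -0.8, 135], [0.5, -0.8, 137], [0.5, -0.8, 138]], "turn": [0, 0, 0, 0, 0, 0, 0]}}

```text
t: 24.88
position: [0.5728, 0.2244, 0.0596]
tcp_rot: [179.9, -0.0, 93.1]
force: [0.2, 0.1, -1.8]
grip_width: 0.468
grasp_force: 61.5
```

Request:
{"api": "send_rows", "payload": {"fingers": [1, 1, 1, 1], "delta_pos": [[0, -0.5, 1.5], [0, -0.5, 3], [0, -0.5, 3], [0, -0.5, 3]], "turn": [0, 0, 0, 0]}}

```text
t: 25.38
position: [0.5722, 0.2245, 0.0577]
tcp_rot: [179.9, -0.0, 93.1]
force: [-2.6, -0.3, 7.0]
grip_width: 0.47
grasp_force: 62.3
```

Contact with the floor. Releasing, then rising.

Request:
{"api": "send_rows", "payload": {"fingers": [0.3, 0.1, 0, 0, 0, 0, 0, 0], "delta_pos": [[0, 0, 0], [0, 0, 0], [0, 0, 0], [0, 0, -30], [0, 0, -80], [0, 0, -130], [0, 0, -140], [0, 0, -140]], "turn": [0, 0, 0, 0, 0, 0, 0, 0]}}

```text
t: 26.38
position: [0.5718, 0.2243, 0.1959]
tcp_rot: [179.9, -0.0, 93.1]
force: [0.4, 0.5, -0.0]
grip_width: 0.999
grasp_force: 0.0
```

```bash
python3 - <<'E'
from h import *
for n in('wrist','side','top'):
    p,d,m=snap(n,n+'9'); C=cloud(d,m)*1000
    for a,b,nm,R,lo,hi in((572,224,'gauge',30,70,90),(452,236,'cap',30,40,62),(456,128,'cup',38,60,77),(581,133,'can',42,94,110)):
        q=C[(np.hypot(C[...,0]-a,C[...,1]-b)<R)&(C[...,2]>lo)&(C[...,2]<hi)]
        if len(q)>30: r=cv2.minAreaRect(q[:,:2].astype(np.float32));print(n,nm,np.round(r[0],1),np.round(r[1],1),round(r[2]),np.percentile(q[:,2],[2,50,98]).round(1))
    q=C[(np.hypot(C[...,0]-572,C[...,1]-224)<28)&(C[...,2]>70)&(C[...,2]<90)]
    E=C[(abs(C[...,0]-572)<45)&(C[...,1]>200)&(C[...,1]<275)&(C[...,2]>37)&(C[...,2]<62)]; print(' body',cv2.minAreaRect(E[:,:2].astype(np.float32)))
print(go(581,133,160,92))
cv2.imwrite('pics/v9.png',cv2.resize(cv2.imread('pics/side9.png')[220:400,220:440],(733,600),interpolation=3))
E
```

```text
wrist gauge [570.6 226.6] [40.7 40.8] 36 [73.9 77.2 78.6]
wrist cap [452.2 237.4] [37.5 37.9] 77 [40.9 47.1 55.3]
wrist cup [443.5 142.5] [51.8 18.3] 44 [60.7 73.8 76.8]
wrist can [581.7 132.8] [36.8 61.1] 2 [ 95.6 100.5 107.7]
 body ((569.407470703125, 245.9043426513672), (83.99211120605469, 56.738773345947266), 3.335404396057129)
side gauge [571.  227.8] [40.7 41.9] 35 [71.9 78.7 81.2]
side cap [452. 239.] [38.3 37.8] 9 [41.1 48.3 57.6]
side cup [456.9 131.1] [57.3 56. ] 4 [60.4 73.6 76.9]
side can [581.7 137.5] [37.3 53.8] 3 [ 94.7 101.9 107.5]
 body ((569.6339111328125, 247.8758087158203), (84.327880859375, 55.81627655029297), 4.036156177520752)
top gauge [569.3 224.2] [41.1 39.7] 7 [73.2 78.2 81.5]
top cap [450.5 235.2] [37.1 37.1] 30 [41.9 47.8 56.8]
top cup [455.2 126.1] [56.2 55.6] 46 [62.6 74.9 76.9]
top can [580.6 132.2] [37.2 59.1] 2 [ 98.  101.3 105.2]
 body ((566.692626953125, 230.1217041015625), (72.35701751708984, 72.84913635253906), 40.548988342285156)
{'pos': array([570.3, 223.8, 192.7]), 'rpy': array([-1.798e+02,  1.000e-01,  9.310e+01]), 'd': array([-91.3,   5.8,  32.7]), 'turn': 0.019, 'q6': 13, 't': 26.525}
```

View pics/v9.png

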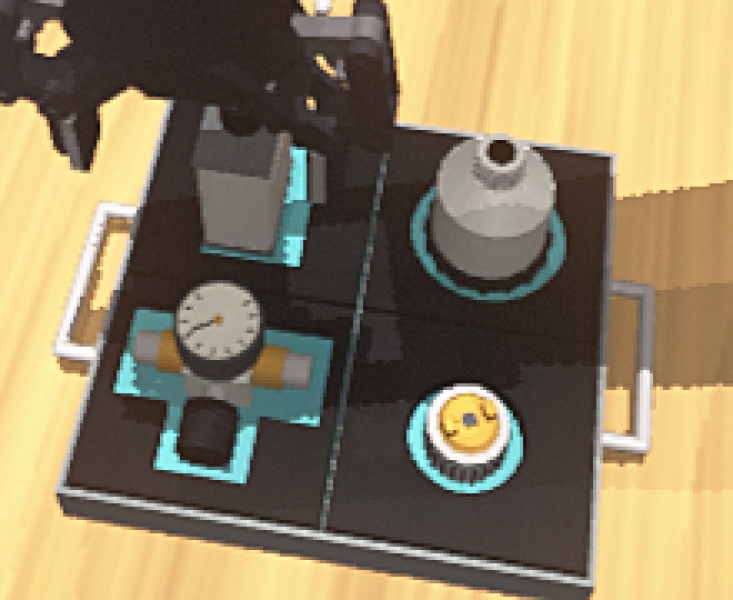

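The side view shows all four parts upright and fully down. The cup, air cap and regulator are within about 4 mm of centre. The can is about 7 mm towards +x, inside the 12 mm limit and level. The gripper is clear, so I'm handing in.

```bash
python3 -c "
from bench import job; print(job.finish_job())"
```

```text
the job is handed in; nothing more can be done
None
```

The cup, air cap, regulator and oil can stand upright and fully down in their own cut-outs, the oil can about 7 mm off centre (limit 12 mm), the sample door was kept well clear of, and the job is handed in at about 26.5 s with no verdict returned.

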